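# Pull the spent purge-gas cartridges of a thermal analyser for drying

### The arm

A 6-joint arm with a two-finger parallel gripper is mounted at the origin on the work surface. World frame = base frame: x ahead of the robot, y to its left, z up, the work surface at z = 0. Lengths are in mm, angles in rad, forces in N, time in s.
With the tool pointing down it reaches from about 300 to 775 mm from the base axis. Payload 14.6 kg.
Tool frame: the origin (TCP) lies at the very end of the fingers, on their centre line; the grasp point (between the pads) lies 19 mm behind it; y points along the fingers, z is the direction in which the jaws open and shut, and the axes are right-handed (so a half turn about y gives the same grasp; the last joint's range is limited). The gripper opens to 94 mm and grips with 3 to 60 N. Pads are 16 mm wide; open, the fingers measure 119 mm over their backs; the gripper's body (75 mm by 177 mm) begins 78 mm behind the grasp point.
Start: joints at [1.038, 0.3, 1.521, -0, 1.321, -0.067], TCP at [247.022, 491.396, 205.446] pointing down, gripper open.
Joint ranges: [-3.03, 3.03], [-0.79, 2.21], [0.23, 2.52], [-1.04, 4.18], [0, 3.07], [-2.55, 2.55]. Speed limits (rad/s): [2.22, 2.22, 2.57, 3.14, 3.14, 3.14].

### API

Orientations are given as [roll, pitch, yaw] about the fixed x, y, z axes, in that order (R = Rz(yaw) Ry(pitch) Rx(roll)).
In Python, from cell import manip, imaging, ticket gives the robot as it stands.
- The arm moves only by the shell command python3 -m inch 'ROWS' [FORCE]. ROWS is JSON, a list of rows, each a list of 3 entries, a list of its own where there are three numbers: the turn, a rotation vector about the world's x, y, z in degrees, then the shift along the world's x, y, z in m, then the finger opening in m, from 0 to 0.094. In form: [[[wx, wy, wz], [tx, ty, tz], jaw], ...]. A call has exactly 10 rows; each row shifts and turns the commanded pose from where the row before left it; what a row does not reach is not made up. A row lasts 1/12 s, in which the tool goes at most 41.7 mm and 7.16 degrees, less where a joint would pass 70% of its speed; a pose out of reach is approached as far as the arm can. A call with a gripper value outside its range is refused whole. The fingers move at their own pace and stop on an object; FORCE is the grip in N (left out, the last holds). Time passes only in rows, so rows that do not move let the fingers close, or fill a call up. It gives the time, the measured TCP pose, the force and the opening at its end, in the units of the state.
- manip.read_state(): the state, without advancing time (a new reading comes with each control period).
- imaging.camera(name): name is "side" or "top" or "wrist"; returns a dict with "pixels" (480x640x3 uint8, red, green, blue), "depth" (480x640 float32, mm along the optical axis (not along the pixel's ray), 0 where there is no reading), "mtx" (3x3 intrinsics, pixels), "pose" (4x4, takes a point from camera to world coordinates); the wrist camera has in their place "hand_eye" (4x4, takes a point from camera to tool coordinates, whose origin is the TCP and whose axes are the tool frame's). Camera axes: x right, y up, looking along -z (the intrinsics and any distortion apply to the point x, -y, -z); pixel columns grow to the right and rows downward; lengths in mm; the calibration is good to about 2 mm. A picture is of the moment at which its call begins: read the wrist's pose just before it.
- ticket.sign_off(): hands the job in, once; it reports no verdict.
The state is a dict: "clock": time; "joints": joint angles; "qd": joint speeds; "effort": joint torques, N m; "eef_pos": TCP position; "eef_rot": TCP orientation; "wrist_force": force on the tool from outside, world axes, zero at the start; "moment": the same for the moment, N m; "finger_gap": finger opening in mm.
Only numpy, scipy, OpenCV 4.12 (cv2) and the standard library are available. Lean on these libraries where they do the work, as an engineer would, in place of code of your own. Each camera call takes 0.05 s, during which the arm holds its last target. There are 200 camera calls.

### The job

The purge-gas filter cartridges in the gas module are due for drying: first shut off the gas by pushing the toggle valve fully over to the rear, then release every cartridge by pressing its cap until the push-push latch trips and it springs up, draw it out and stand it upright in the steel caddy, one to a compartment, cap up. Leave the caddy standing on the bench, and do not disturb the other things around.

Things in the scene. Friction and masses are not known exactly. Their poses are not given: they have to be found in the camera images.
- module: purge-gas module of a thermal analyser, fixed: dark box 190 mm (its x; front faces -x) by 400 mm (its y), origin at the centre of its underside. Its flat black deck, over y from -0.10 to 0.20 m, is 150 mm high and has four round wells, 50 mm wide, 70 mm apart along y. The step at its -y end (y from -0.20 to -0.10 m), 95 mm high, carries the gas valve.
- valve (a joint): toggle lever of the gas shut-off valve, rad: at the start 0 to 0.15 = gas on, leaning to the module's -x (front); 1.2 = fully over to +x (rear) = shut. It swings 0.6 rad either side of upright, with about 1 N at the tip, and stays where it is left. An 80 mm rod with a 26 mm black ball, pivoted at x = 0, y = -0.15, z = 0.117 m of the module on a 70 x 50 x 25 mm block.
- valve_tip (a point): centre of the 26 mm ball on the end of the valve lever
- caddy: loose open steel caddy on the bench, 268 x 70 mm, 75 mm high, 0.9 kg, origin at the centre of its underside; four compartments in a row along its x axis, centres at x = -0.0995, -0.0332, 0.0332 and 0.0995 m, y = 0, each 62 mm square inside and open at the top, walls and floor 4 mm; small wire handles stand out 16 mm at its two ends
- well1 (a point): centre of the mouth of well 1, level with the deck top; axes as the module's. The bore goes straight down and holds a sprung push-push carrier on which the cartridge rests
- well2 (a point): centre of the mouth of well 2, level with the deck top; axes as the module's. The bore goes straight down and holds a sprung push-push carrier on which the cartridge rests
- well3 (a point): centre of the mouth of well 3, level with the deck top; axes as the module's. The bore goes straight down and holds a sprung push-push carrier on which the cartridge rests
- well4 (a point): centre of the mouth of well 4, level with the deck top; axes as the module's. The bore goes straight down and holds a sprung push-push carrier on which the cartridge rests
- cartridge1: cartridge of well 1 (None: that well is empty): upright round can 46 mm wide, 120 mm long, 0.16 to 0.25 kg, origin at the centre of its underside, z to the cap. Latched, the cap is 2 mm above the deck, too little to grip. Pressed 8 mm deeper (5 to 10 N; stops at 10 mm) and let go, it springs slowly up to 31 mm above the deck and lifts out freely. Pressed fully down again, it latches again.
- cartridge2: cartridge of well 2 (None: that well is empty): upright round can 46 mm wide, 120 mm long, 0.16 to 0.25 kg, origin at the centre of its underside, z to the cap. Latched, the cap is 2 mm above the deck, too little to grip. Pressed 8 mm deeper (5 to 10 N; stops at 10 mm) and let go, it springs slowly up to 31 mm above the deck and lifts out freely. Pressed fully down again, it latches again.
- cartridge3: cartridge of well 3 (None: that well is empty): upright round can 46 mm wide, 120 mm long, 0.16 to 0.25 kg, origin at the centre of its underside, z to the cap. Latched, the cap is 2 mm above the deck, too little to grip. Pressed 8 mm deeper (5 to 10 N; stops at 10 mm) and let go, it springs slowly up to 31 mm above the deck and lifts out freely. Pressed fully down again, it latches again.
- cartridge4: cartridge of well 4 (None: that well is empty): upright round can 46 mm wide, 120 mm long, 0.16 to 0.25 kg, origin at the centre of its underside, z to the cap. Latched, the cap is 2 mm above the deck, too little to grip. Pressed 8 mm deeper (5 to 10 N; stops at 10 mm) and let go, it springs slowly up to 31 mm above the deck and lifts out freely. Pressed fully down again, it latches again.
- carrier1 (a joint): height of the sprung carrier in well 1, m: about 0.001 latched, -0.009 pressed right down, 0.030 sprung up
- carrier2 (a joint): height of the sprung carrier in well 2, m: about 0.001 latched, -0.009 pressed right down, 0.030 sprung up
- carrier3 (a joint): height of the sprung carrier in well 3, m: about 0.001 latched, -0.009 pressed right down, 0.030 sprung up
- carrier4 (a joint): height of the sprung carrier in well 4, m: about 0.001 latched, -0.009 pressed right down, 0.030 sprung up
- tweezers: bystander, not to be disturbed: fine steel tweezers lying flat, 130 mm long, 12 mm high; origin at the centre of its underside (tools: of the length)
- pan_tray: bystander, not to be disturbed: black sample-pan tray, 85 x 115 x 24 mm; origin at the centre of its underside (tools: of the length)
- wash_bottle: bystander, not to be disturbed: clear bottle with a white cap, 64 mm wide, 170 mm tall; origin at the centre of its underside (tools: of the length)
- beaker: bystander, not to be disturbed: glass beaker, 72 mm wide, 95 mm tall; origin at the centre of its underside (tools: of the length)
- jar: bystander, not to be disturbed: brown glass jar with a black lid, 60 mm wide, 75 mm tall; origin at the centre of its underside (tools: of the length)
- spatula: bystander, not to be disturbed: steel micro-spatula lying flat, 180 mm long, 6 mm thick; origin at the centre of its underside (tools: of the length)
- pan_tin: bystander, not to be disturbed: aluminium tin, 64 mm wide, 40 mm tall; origin at the centre of its underside (tools: of the length)
Mind the look-alikes: they are no part of the job. Leave any purple or yellow look-alike of the cartridge2 alone.

How it is judged (in metres and radians):
On the way, in this order (a step that is already met when the one before it is completed fails the run):
1. the gas valve is pushed fully over to shut (past 1.05 rad) before any cartridge is released (value of joint valve above 1.05 rad), for 0.2 s.
2. a first cartridge is released: its carrier has sprung up by more than 20 mm (value of joint any of carrier1, carrier2, carrier3, carrier4 above 0.02 m), for 0.1 s.
At the end, for the whole second after the job is handed in: the valve is shut (past 1.05 rad); every cartridge stands at rest in a compartment of the caddy, cap up: underside within 18 mm of the caddy's underside plane, tilt under 0.3 rad; the caddy stands level on the bench (it may have moved) (value of joint valve above 1.05 rad and angle between caddy's own z axis and vertical below 0.1 rad and height (world z) of caddy below 0.015 m and linear speed of each of caddy, cartridge1, cartridge2, cartridge3, cartridge4 below 0.02 m/s and x of cartridge1 in the frame of caddy between -0.128 and 0.128 m and y of cartridge1 in the frame of caddy between -0.03 and 0.03 m and z of each of cartridge1, cartridge2, cartridge3, cartridge4 in the frame of caddy below 0.018 m and angle between each of cartridge1, cartridge2, cartridge3, cartridge4's own z axis and vertical below 0.3 rad and x of cartridge2 in the frame of caddy between -0.128 and 0.128 m and y of cartridge2 in the frame of caddy between -0.03 and 0.03 m and x of cartridge3 in the frame of caddy between -0.128 and 0.128 m and y of cartridge3 in the frame of caddy between -0.03 and 0.03 m and x of cartridge4 in the frame of caddy between -0.128 and 0.128 m and y of cartridge4 in the frame of caddy between -0.03 and 0.03 m); the robot touches nothing.
It fails at once if one of the bystanders is pushed more than 3 cm aside (distance of any of tweezers, pan_tray, wash_bottle, beaker, jar, spatula, pan_tin from where it was at the start of the episode above 0.03 m).
It fails at once if one of the bystanders is knocked over (angle between any of tweezers, pan_tray, wash_bottle, beaker, jar, spatula, pan_tin's own z axis and vertical above 0.4 rad).
Of cartridge1, cartridge2, cartridge3, cartridge4 only 3 to 4 are there at a start; the rules pass over those that are not, and their reading is None.
At some moment in a run one of caddy may be knocked a few centimetres aside while the robot is not near it.
Once in a run the grip may slacken for a moment while it holds something.
It also fails if it takes over 210 s, if anything falls off the work surface, if the arm or the gripper's body presses on something with over 40 N, if the wrist force passes 120 N, or if a joint passes its speed limit or range.

## Working session

There is one attempt and no reset: what is moved stays moved. The work goes in short steps, Python scripts to look and compute and a shell command to move; the robot and the scene stay as the last step left them, time stands still between calls to the robot, and variables do not carry over. Pictures are saved under pics/ and viewed, on a budget of 14 in all, crops included, one or two more only if the job needs it, and the job is handed in when it is done.

```bash
mkdir -p pics; ls; cat > h.py <<'E'
import numpy as np, cv2
from cell import manip, imaging, ticket
def cam(n):
    st=manip.read_state(); c=imaging.camera(n); c['st']=st; return c
def save(c,name): cv2.imwrite('pics/'+name,cv2.cvtColor(c['pixels'],cv2.COLOR_RGB2BGR))
def T(c):
    if 'pose' in c: return np.array(c['pose'])
    from scipy.spatial.transform import Rotation as R
    M=np.eye(4); M[:3,:3]=R.from_euler('xyz',c['st']['eef_rot']).as_matrix(); M[:3,3]=c['st']['eef_pos']
    return M@np.array(c['hand_eye'])
def ray(c,u,v):
    K=np.array(c['mtx']); M=T(c)
    d=np.array([(u-K[0,2])/K[0,0],-(v-K[1,2])/K[1,1],-1.]); return M[:3,3],M[:3,:3]@d
def onz(c,u,v,z):
    o,d=ray(c,u,v); return o+d*(z-o[2])/d[2]
def cloud(c):
    v,u=np.mgrid[0:480,0:640]; K=np.array(c['mtx']); M=T(c); D=c['depth']
    P=np.stack([(u-K[0,2])/K[0,0]*D,-(v-K[1,2])/K[1,1]*D,-D],-1)
    return P@M[:3,:3].T+M[:3,3]
E
python3 - <<'E'
from h import *
print(manip.read_state())
for n in('top','side'):
    c=cam(n); save(c,n+'0.png'); np.savez('/tmp/%s0.npz'%n,**{k:v for k,v in c.items() if k!='st'}); print(c.keys(),np.array(c['mtx']),np.array(c['pose']).round(2))
E
```

```text
pics
{'clock': 0.0, 'joints': array([ 1.03837318e+00,  3.00463324e-01,  1.52158753e+00,  8.54463147e-06,
        1.32072075e+00, -6.66026242e-02]), 'qd': array([ 0.00076243,  0.00026599, -0.00210533,  0.00123713,  0.0017042 ,
        0.00074131]), 'effort': array([-7.13307218e-04, -5.31808805e+01, -3.52730477e+01,  7.07691209e-02,
        2.44741532e-02, -1.02464121e-04]), 'eef_pos': array([246.89975112, 491.16417919, 204.8878749 ]), 'eef_rot': array([-1.57197212e+00,  8.67215046e-05, -4.65822692e-01]), 'wrist_force': array([ 0.12833328,  0.41599568, -0.17325573]), 'moment': array([ 0.00800729, -0.01608144, -0.00664802]), 'finger_gap': 94.12639725794259}
dict_keys(['pixels', 'depth', 'mtx', 'pose', 'st']) [[550.36902262   0.         324.50261269]
 [  0.         550.36902262 238.03576109]
 [  0.           0.           1.        ]] [[-2.00000e-02  9.90000e-01 -1.60000e-01  3.60690e+02]
 [-1.00000e+00 -2.00000e-02  0.00000e+00 -3.76000e+00]
 [-0.00000e+00  1.60000e-01  9.90000e-01  1.45471e+03]
 [ 0.00000e+00  0.00000e+00  0.00000e+00  1.00000e+00]]
dict_keys(['pixels', 'depth', 'mtx', 'pose', 'st']) [[558.78262043   0.         315.51918436]
 [  0.         558.78262043 244.43590467]
 [  0.           0.           1.        ]] [[-9.80000e-01  1.40000e-01 -1.40000e-01  4.04510e+02]
 [-2.00000e-01 -7.50000e-01  6.30000e-01  9.01190e+02]
 [-1.00000e-02  6.50000e-01  7.60000e-01  1.20404e+03]
 [ 0.00000e+00  0.00000e+00  0.00000e+00  1.00000e+00]]
```

View pics/top0.png

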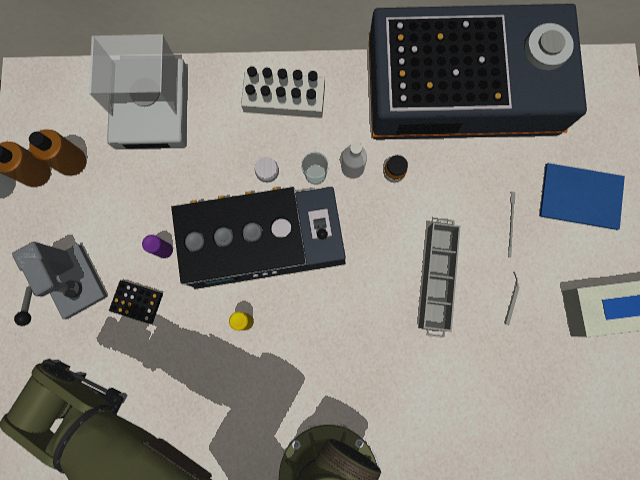

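View pics/side0.png

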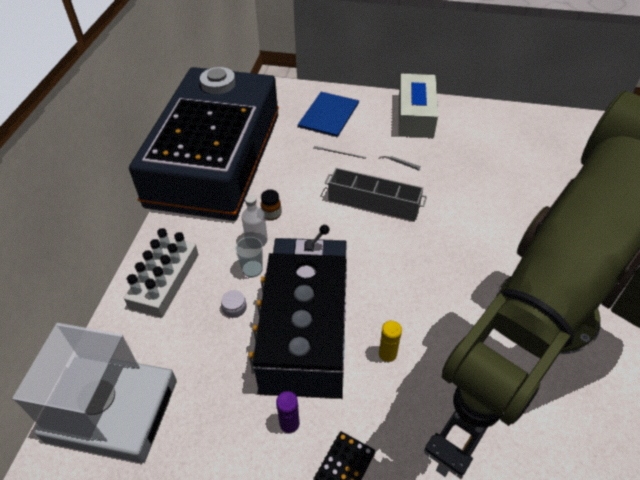

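The top view shows the module at (172–345, 188–287), wells at (195,241), (223,236), (252,231) and (281,228), the valve ball at (321,234), and the caddy at (438,277). The look-alikes are purple at (157,245) and yellow at (240,320). The wells need a closer look to see which are filled.

```bash
python3 - <<'E'
from h import *
a=cv2.imread('pics/top0.png')[180:295,165:350]; b=cv2.imread('pics/side0.png')[220:400,240:400]
a=cv2.resize(a,(740,460),interpolation=cv2.INTER_CUBIC)[:, :]; b=cv2.resize(b,(400,450),interpolation=cv2.INTER_CUBIC)
out=np.zeros((460,800,3),np.uint8); a=cv2.resize(a,(480,298)); out[:298,:480]=a; out[:360,480:]=cv2.resize(b,(320,360)); cv2.imwrite('pics/c1.png',out)
c=dict(np.load('/tmp/top0.npz')); P=cloud(c)
for u,v in [(195,241),(223,236),(252,231),(281,228),(238,260),(200,260),(323,265),(321,234),(438,277),(445,240),(441,265),(440,290),(436,313),(500,300)]:
    print(u,v,np.median(P[v-1:v+2,u-1:u+2].reshape(-1,3),0).round(1), c['pixels'][v,u])
E
```

```text
195 241 [576.8 306.1 150.8] [92 97 98]
223 236 [587.9 239.7 150.3] [95 99 99]
252 231 [598.  169.8 151. ] [ 98 103 102]
281 228 [607.5 101.5 132.5] [176 171 174]
238 260 [528.6 203.1 151.1] [30 33 33]
200 260 [530.4 294.6 149.5] [29 30 31]
323 265 [523.8   1.1  52.2] [26 29 32]
321 234 [579.2   3.7 200.5] [43 41 42]
438 277 [ 485.3 -291.3   63. ] [83 83 79]
445 240 [ 588.9 -325.2    5.9] [141 140 134]
441 265 [ 522.4 -311.4    4.2] [138 137 132]
440 290 [ 456.6 -305.3    1.8] [140 140 134]
436 313 [ 396.8 -291.2    4.1] [143 142 137]
500 300 [ 4.270e+02 -4.622e+02  1.000e-01] [191 188 177]
```

View pics/c1.png

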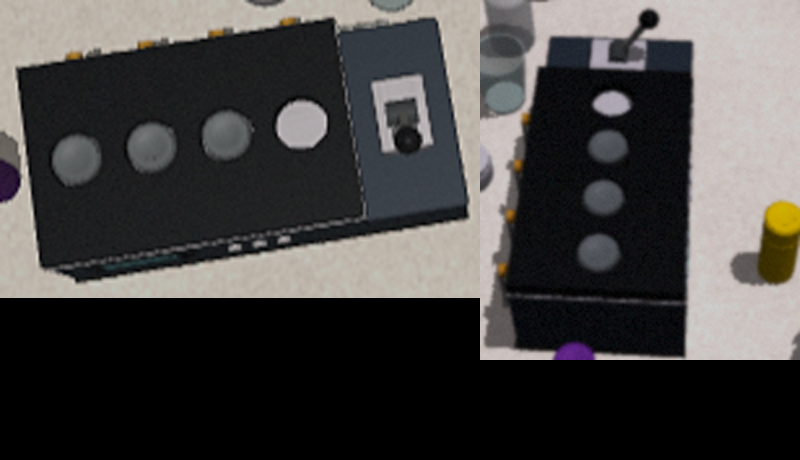

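```bash
python3 - <<'E'
from h import *
from scipy.spatial.transform import Rotation as R
for n,pts in(('top',[(195,241),(223,236),(252,231),(281,228)]),('side',[(306,271)])):
    c=dict(np.load(f'/tmp/{n}0.npz')); P=cloud(c); px=c['pixels'].astype(int)
    m=((px.min(-1)>60)&(abs(P[...,2]-145)<25)&(px.max(-1)-px.min(-1)<20)).astype(np.uint8)
    nn,l,s,ce=cv2.connectedComponentsWithStats(m)
    for i in range(1,nn):
        if s[i,4]>80: print(n,ce[i].round(1),s[i],'z',np.percentile(P[l==i][:,2],[5,50,95]).round(1),'onz152',onz(c,*ce[i],152).round(1), 'cloud',np.median(P[l==i],0).round(1), px[l==i].mean(0).round())
c=dict(np.load('/tmp/top0.npz')); P=cloud(c);px=c['pixels'].astype(int)
print(P[226:231,276:287,2].round(0))
# deck
m=(abs(P[...,2]-150)<5)&(P[...,0]>450)&(P[...,0]<700)&(P[...,1]>0)&(P[...,1]<400)
q=P[m][:,:2].astype(np.float32); print('deck',cv2.minAreaRect(q),np.median(P[m][:,2]))
# valve ball / tip
m=(P[...,2]>172)&(P[...,0]>480)&(P[...,0]<700)&(P[...,1]>-60)&(P[...,1]<60); print('tip',m.sum(),P[m].mean(0).round(1),P[m].max(0).round(1),np.argwhere(m).mean(0))
# caddy rim
m=(P[...,2]>66)&(P[...,2]<85)&(P[...,0]>350)&(P[...,0]<650)&(P[...,1]>-400)&(P[...,1]<-220)
print('caddy',m.sum(),cv2.minAreaRect(P[m][:,:2].astype(np.float32)),P[m][:,2].mean())
E
```

```text
top [168.   75.2] [164  44   9  62 328] z [122.5 144.6 166.9] onz152 [1002.6  382.   152. ] cloud [1006.9  384.   144.6] [82. 82. 80.]
top [100.5  99. ] [96 94 10 14 92] z [121.6 140.6 166.3] onz152 [942.8 549.9 152. ] cloud [945.9 554.  140.6] [109. 107. 104.]
top [354.4 156. ] [346 148  18  17 179] z [120.9 129.6 167.8] onz152 [780.  -82.1 152. ] cloud [784.1 -82.3 129.6] [123. 122. 119.]
top [318.9 219.3] [308 209  22  22 209] z [120.2 123.1 133.9] onz152 [623.    8.4 152. ] cloud [626.8   8.1 123.1] [139. 135. 137.]
top [280.7 227.5] [271 218  20  20 308] z [126.3 131.1 136.8] onz152 [605.  100.7 152. ] cloud [608.8 101.9 131.1] [165. 159. 162.]
top [251.7 231.7] [243 223  20  18 276] z [146.2 151.6 155.9] onz152 [596.5 170.5 152. ] cloud [596.5 170.2 151.6] [92. 95. 95.]
top [222.9 236.4] [214 228  19  18 273] z [146.6 151.7 156.3] onz152 [586.5 239.7 152. ] cloud [586.9 239.7 151.7] [91. 94. 95.]
top [193.9 241.1] [185 232  19  20 275] z [146.4 152.  156.5] onz152 [576.5 309.3 152. ] cloud [577.  309.5 152. ] [90. 93. 94.]
side [ 80.8 123.6] [   0    0  181  241 3490] z [122.4 
[... 1196 characters left out ...]
 141.  168.1] onz152 [940.1 559.9 152. ] cloud [942.3 557.4 141. ] [69. 69. 73.]
[[126. 129. 134. 130. 129. 133. 129. 131. 130. 135. 132.]
 [133. 130. 129. 129. 134. 129. 132. 131. 133. 130. 125.]
 [126. 129. 128. 133. 131. 132. 137. 135. 127. 129. 128.]
 [127. 128. 126. 131. 132. 132. 131. 134. 128. 131. 130.]
 [131. 133. 133. 134. 135. 127. 126. 128. 136. 130. 128.]]
deck ((594.7498779296875, 179.43154907226562), (191.63088989257812, 355.4549865722656), 8.213865280151367) 150.53345979881055
tip 96 [579.1   2.  195.5] [592.1  13.3 203.2] [234.16666667 321.75      ]
caddy 636 ((487.0013427734375, -296.4619445800781), (71.81980895996094, 270.1507568359375), 81.8392105102539) 73.85850971929408
```

Well 1, the white disc at (281,228), reads 20 mm below the deck, so it is empty. Wells 2–4 hold the grey caps at (252,232), (223,236) and (194,241). These are the ones meant because they sit in the bores. The purple and yellow cans stand loose on the bench and are the look-alikes. Next I close the fingers and go to the front of the valve ball.

```bash
python3 -m inch '[[[0,0,-5.5],[0.014,-0.024,0.006],0],[[0,0,-5.5],[0.014,-0.024,0.006],0],[[0,0,-5.5],[0.014,-0.024,0.006],0],[[0,0,-5.5],[0.014,-0.024,0.006],0],[[0,0,-5.5],[0.014,-0.024,0.006],0],[[0,0,-5.5],[0.014,-0.024,0.006],0],[[0,0,-5.5],[0.014,-0.024,0.006],0],[[0,0,-5.5],[0.014,-0.024,0.006],0],[[0,0,-5.5],[0.014,-0.024,0.006],0],[[0,0,-5.5],[0.014,-0.024,0.006],0]]' 20
python3 -m inch '[[[0,0,0],[0.0146,-0.0256,0],0],[[0,0,0],[0.0146,-0.0256,0],0],[[0,0,0],[0.0146,-0.0256,0],0],[[0,0,0],[0.0146,-0.0256,0],0],[[0,0,0],[0.0146,-0.0256,0],0],[[0,0,0],[0.0146,-0.0256,0],0],[[0,0,0],[0.0146,-0.0256,0],0],[[0,0,0],[0.0146,-0.0256,0],0],[[0,0,0],[0.0146,-0.0256,0],0],[[0,0,0],[0.0146,-0.0256,0],0]]'
```

```text
clock: 0.93
eef_pos: [387.4, 250.1, 265.6]
eef_rot: [-1.571, -0.0, -1.43]
wrist_force: [0.6, 0.1, -0.4]
finger_gap: 30.7
clock: 1.77
eef_pos: [533.4, -6.0, 265.2]
eef_rot: [-1.571, 0.0, -1.426]
wrist_force: [0.3, 1.3, 0.4]
finger_gap: 0.5
```

```bash
python3 -m inch '[[[0,0,0],[0,0,-0.009],0],[[0,0,0],[0,0,-0.009],0],[[0,0,0],[0,0,-0.009],0],[[0,0,0],[0,0,-0.009],0],[[0,0,0],[0,0,-0.009],0],[[0,0,0],[0,0,-0.009],0],[[0,0,0],[0,0,-0.009],0],[[0,0,0],[0,0,-0.009],0],[[0,0,0],[0,0,-0.009],0],[[0,0,0],[0,0,-0.009],0]]'
python3 -m inch '[[[0,0,0],[0.006,0.001,0],0],[[0,0,0],[0.006,0.001,0],0],[[0,0,0],[0.006,0.001,0],0],[[0,0,0],[0.006,0.001,0],0],[[0,0,0],[0.006,0.001,0],0],[[0,0,0],[0.006,0.001,0],0],[[0,0,0],[0.006,0.001,0],0],[[0,0,0],[0.006,0.001,0],0],[[0,0,0],[0.006,0.001,0],0],[[0,0,0],[0.006,0.001,0],0]]'
python3 -m inch '[[[0,0,0],[0.005,0.0008,0],0],[[0,0,0],[0.005,0.0008,0],0],[[0,0,0],[0.005,0.0008,0],0],[[0,0,0],[0.005,0.0008,0],0],[[0,0,0],[0.005,0.0008,0],0],[[0,0,0],[0.005,0.0008,0],0],[[0,0,0],[0.005,0.0008,0],0],[[0,0,0],[0.005,0.0008,0],0],[[0,0,0],[0.005,0.0008,0],0],[[0,0,0],[0.005,0.0008,0],0]]'
python3 - <<'E'
from h import *
for n in('top','side'):
    c=cam(n);save(c,n+'1.png')
a=cv2.imread('pics/top1.png')[170:290,250:390]; b=cv2.imread('pics/side1.png')[200:320,240:380]
cv2.imwrite('pics/c2.png',cv2.resize(np.hstack([a,b]),(784,336)))
E
```

```text
clock: 2.6
eef_pos: [533.0, -4.5, 174.6]
eef_rot: [-1.571, 0.0, -1.426]
wrist_force: [0.1, -0.1, 0.4]
finger_gap: 0.5
clock: 3.43
eef_pos: [593.7, 5.5, 175.4]
eef_rot: [-1.571, 0.0, -1.426]
wrist_force: [-1.7, -0.8, -0.0]
finger_gap: 0.7
clock: 4.27
eef_pos: [641.1, 13.1, 175.1]
eef_rot: [-1.578, 0.0, -1.426]
wrist_force: [-50.6, -6.3, 18.8]
finger_gap: 0.3
```

View pics/c2.png

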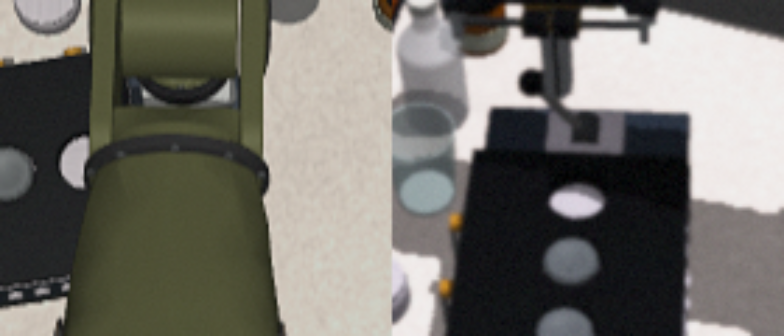

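The valve is over to the rear: in the right-hand crop (side view) the ball is at (532,82), left of the block at (585,128), which is the rear. The 50 N force shows it is at its stop. I back off and go above well 2.

```bash
python3 -m inch '[[[0,0,0],[-0.01,-0.0015,0],0],[[0,0,0],[-0.01,-0.0015,0],0],[[0,0,0],[-0.01,-0.0015,0],0],[[0,0,0],[-0.01,-0.0015,0],0],[[0,0,0],[0,0,0.01],0],[[0,0,0],[0,0.02,0.01],0],[[0,0,0],[0,0.02,0],0],[[0,0,0],[0,0.02,0],0],[[0,0,0],[0,0.02,0],0],[[0,0,0],[0,0.02,0],0]]'
python3 -m inch '[[[0,0,0],[-0.007,0.02,0],0],[[0,0,0],[0,0.02,0],0],[[0,0,0],[0,0.02,0],0],[[0,0,0],[0,0.003,0],0],[[0,0,0],[0,0,0],0],[[0,0,0],[0,0,0],0],[[0,0,0],[0,0,-0.01],0],[[0,0,0],[0,0,-0.01],0],[[0,0,0],[0,0,-0.01],0],[[0,0,0],[0,0,0],0]]'
```

```text
clock: 5.2
eef_pos: [603.8, 108.6, 196.6]
eef_rot: [-1.569, 0.0, -1.426]
wrist_force: [-0.6, -0.1, -0.3]
finger_gap: 0.8
clock: 6.03
eef_pos: [595.1, 169.6, 162.3]
eef_rot: [-1.575, -0.0, -1.426]
wrist_force: [-0.3, 1.1, -0.1]
finger_gap: 0.2
```

```bash
python3 -m inch '[[[0,0,0],[0.001,0.001,-0.0025],0],[[0,0,0],[0,0,-0.0025],0],[[0,0,0],[0,0,-0.0025],0],[[0,0,0],[0,0,-0.0025],0],[[0,0,0],[0,0,-0.0025],0],[[0,0,0],[0,0,-0.0025],0],[[0,0,0],[0,0,-0.0025],0],[[0,0,0],[0,0,-0.0025],0],[[0,0,0],[0,0,0],0],[[0,0,0],[0,0,0],0]]'; python3 -c "
from h import *
print(manip.read_state()['eef_pos'],manip.read_state()['wrist_force'])"
```

```text
clock: 6.87
eef_pos: [597.3, 171.5, 146.1]
eef_rot: [-1.57, 0.0, -1.426]
wrist_force: [-0.6, -0.7, 6.4]
finger_gap: 0.4
[597.28393525 171.46839861 146.06813415] [-0.55158928 -0.71263208  6.4089259 ]
```

Contact at 6.4 N. I press about 4 mm further, then let go and rise with the jaws opening.

```bash
python3 -m inch '[[[0,0,0],[0,0,-0.001],0],[[0,0,0],[0,0,-0.001],0],[[0,0,0],[0,0,-0.001],0],[[0,0,0],[0,0,-0.001],0],[[0,0,0],[0,0,0],0],[[0,0,0],[0,0,0],0],[[0,0,0],[0,0,0],0],[[0,0,0],[0,0,0],0],[[0,0,0],[0,0,0],0],[[0,0,0],[0,0,0],0]]'
python3 -m inch '[[[0,0,0],[0,0,0.008],0],[[0,0,0],[0,0,0.008],0],[[0,0,0],[0,0,0.008],0],[[0,0,0],[0,0,0.008],0.094],[[0,0,0],[0,0,0.008],0.094],[[0,0,0],[0,0,0.01],0.094],[[0,0,0],[0,0,0.01],0.094],[[0,0,0],[0,0,0.01],0.094],[[0,0,0],[0,0,0],0.094],[[0,0,0],[0,0,0],0.094]]'
python3 - <<'E'
from h import *
c=cam('side'); P=cloud(c); save(c,'side2.png')
m=(P[...,2]>172)&(P[...,2]<190)&(abs(P[...,0]-596)<40)&(abs(P[...,1]-172)<40)
print(m.sum(), P[m].mean(0) if m.any() else 0)
print(manip.read_state()['clock'])
b=c['pixels'][200:400,200:420,::-1]; cv2.imwrite('pics/c3.png',cv2.resize(b,(660,600)))
E
```

```text
clock: 7.7
eef_pos: [597.4, 171.5, 142.3]
eef_rot: [-1.569, 0.0, -1.426]
wrist_force: [-2.0, -0.6, 7.3]
finger_gap: 0.1
clock: 8.53
eef_pos: [597.2, 171.4, 212.0]
eef_rot: [-1.57, 0.0, -1.426]
wrist_force: [-0.4, -0.3, 1.0]
finger_gap: 43.6
281 [595.48995074 174.98393549 179.62031096]
8.5833
```

View pics/c3.png

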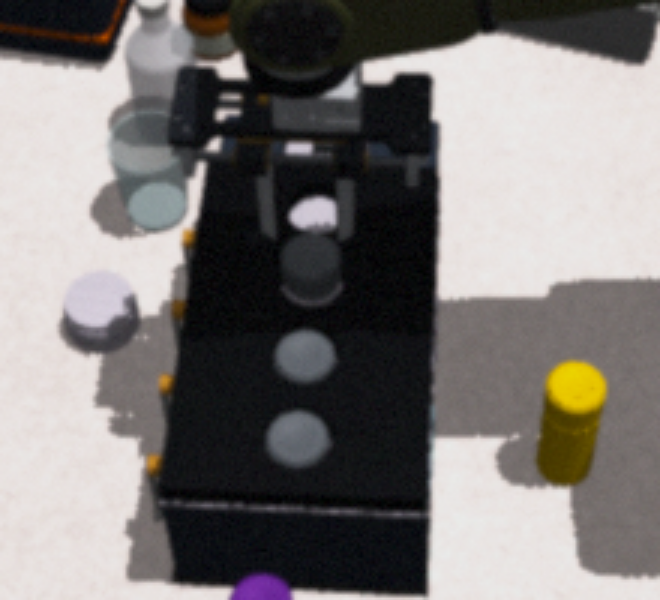

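The cap of well 2 at (312,265) has sprung up. I lower over it and grip.

```bash
python3 -m inch '[[[0,0,0],[0,0,0],0.094],[[0,0,0],[0,0,0],0.094],[[0,0,0],[0,0,0],0.094],[[0,0,0],[0,0,0],0.094],[[0,0,0],[0,0,-0.01],0.094],[[0,0,0],[0,0,-0.01],0.094],[[0,0,0],[0,0,-0.01],0.094],[[0,0,0],[0,0,-0.01],0.094],[[0,0,0],[0,0,-0.01],0.094],[[0,0,0],[0,0,-0.008],0.094]]' 40
python3 -m inch '[[[0,0,0],[0,0,0],0.03],[[0,0,0],[0,0,0],0.03],[[0,0,0],[0,0,0],0.03],[[0,0,0],[0,0,0],0.03],[[0,0,0],[0,0,0],0.03],[[0,0,0],[0,0,0],0.03],[[0,0,0],[0,0,0],0.03],[[0,0,0],[0,0,0],0.03],[[0,0,0],[0,0,0],0.03],[[0,0,0],[0,0,0],0.03]]' 40
```

```text
clock: 9.42
eef_pos: [596.7, 171.3, 151.8]
eef_rot: [-1.572, -0.0, -1.426]
wrist_force: [0.5, -0.2, -0.7]
finger_gap: 93.9
clock: 10.25
eef_pos: [597.0, 171.4, 153.6]
eef_rot: [-1.571, -0.0, -1.426]
wrist_force: [-0.7, -0.2, 1.6]
finger_gap: 45.6
```

```bash
cat >> h.py <<'E'
def caddy():
    c=cam('top'); P=cloud(c)
    m=((P[...,2]>64)&(P[...,2]<88)&(P[...,0]>300)&(P[...,0]<680)&(P[...,1]>-430)&(P[...,1]<-150)).astype(np.uint8)
    n,l,s,_=cv2.connectedComponentsWithStats(cv2.morphologyEx(m,cv2.MORPH_CLOSE,np.ones((9,9),np.uint8)))
    i=1+np.argmax(s[1:,4]); q=P[(l==i)&(m>0)][:,:2]
    (cx,cy),(w,h),a=cv2.minAreaRect(q.astype(np.float32))
    if w<h: a-=90; w,h=h,w
    a=(a+90)%180-90; t=np.radians(a); ax=np.array([np.cos(t),np.sin(t)])
    print('caddy',round(cx,1),round(cy,1),'size',round(w),round(h),'ang',round(a,2))
    for k in(-99.5,-33.2,33.2,99.5): print(k,(np.array([cx,cy])+k*ax).round(1))
    return c
E
python3 -m inch '[[[0,0,0],[0,0,0.0115],0.03],[[0,0,0],[0,0,0.0115],0.03],[[0,0,0],[0,0,0.0115],0.03],[[0,0,0],[0,0,0.0115],0.03],[[0,0,0],[0,0,0.0115],0.03],[[0,0,0],[0,0,0.0115],0.03],[[0,0,0],[0,0,0.0115],0.03],[[0,0,0],[0,0,0.0115],0.03],[[0,0,0],[0,0,0.0115],0.03],[[0,0,0],[0,0,0.0115],0.03]]'
python3 - <<'E'
from h import *
caddy(); print(manip.read_state()['wrist_force'])
E
```

```text
clock: 11.08
eef_pos: [597.0, 171.4, 269.6]
eef_rot: [-1.571, 0.0, -1.426]
wrist_force: [0.1, 1.0, -2.7]
finger_gap: 45.2
caddy 480.9 -295.7 size 278 72 ang -8.27
-99.5 [ 382.4 -281.4]
-33.2 [ 448. -291.]
33.2 [ 513.7 -300.5]
99.5 [ 579.4 -310.1]
[ 0.69465155 -0.61945823  0.24548602]
```

```bash
cat >> h.py <<'E'
def caddy2(names=('top','side')):
    res=[]
    for nm in names:
        c=cam(nm); P=cloud(c)
        B=(P[...,0]>300)&(P[...,0]<680)&(P[...,1]>-430)&(P[...,1]<-180)
        m=(B&(P[...,2]>64)&(P[...,2]<88)).astype(np.uint8)
        n,l,s,_=cv2.connectedComponentsWithStats(cv2.morphologyEx(m,cv2.MORPH_CLOSE,np.ones((9,9),np.uint8)))
        i=1+np.argmax(s[1:,4]); q=P[(l==i)&(m>0)][:,:2]
        (cx,cy),(w,h),a=cv2.minAreaRect(q.astype(np.float32))
        if w<h: a-=90
        t=np.radians((a+90)%180-90); A=np.array([[np.cos(t),np.sin(t)],[-np.sin(t),np.cos(t)]])
        L=(q-[cx,cy])@A.T; x=L[abs(L[:,1])<24][:,0]
        S=np.arange(-15,15.1,.5); sc=[sum((abs(x-o-k)<4).sum() for k in(-132,-66.4,0,66.4,132)) for o in S]
        o=S[np.isclose(sc,max(sc))].mean(); ctr=np.array([cx,cy])+o*A[0]
        print(nm,'ctr',ctr.round(1),'ang',np.degrees(t).round(2),'w',round(min(w,h),1),'off',o,'score',max(sc),len(x)); res.append(ctr)
        for k in(-99.5,-33.2,33.2,99.5): print(' ',k,(ctr+k*A[0]).round(1))
    return res
E
python3 -c "
from h import *
caddy2()"
```

```text
top ctr [ 485.9 -296.4] ang -8.24 w 72.2 off 1.0 score 149 152
  -99.5 [ 387.4 -282.1]
  -33.2 [ 453.  -291.6]
  33.2 [ 518.7 -301.1]
  99.5 [ 584.3 -310.6]
side ctr [ 419.5 -262.3] ang 13.38 w 76.5 off -6.5 score 44 199
  -99.5 [ 322.7 -285.4]
  -33.2 [ 387.2 -270. ]
  33.2 [ 451.8 -254.7]
  99.5 [ 516.3 -239.3]
```

```bash
for i in 1 2; do python3 -m inch '[[[0,0,3.675],[-0.0006,-0.0241,0],0.03],[[0,0,3.675],[-0.0006,-0.0241,0],0.03],[[0,0,3.675],[-0.0006,-0.0241,0],0.03],[[0,0,3.675],[-0.0006,-0.0241,0],0.03],[[0,0,3.675],[-0.0006,-0.0241,0],0.03],[[0,0,3.675],[-0.0006,-0.0241,0],0.03],[[0,0,3.675],[-0.0006,-0.0241,0],0.03],[[0,0,3.675],[-0.0006,-0.0241,0],0.03],[[0,0,3.675],[-0.0006,-0.0241,0],0.03],[[0,0,3.675],[-0.0006,-0.0241,0],0.03]]'; done
python3 - <<'E'
from h import *
c=cam('side'); save(c,'s4.png'); w=cam('wrist'); save(w,'w4.png')
cv2.imwrite('pics/c4.png',np.hstack([cv2.resize(cv2.imread('pics/s4.png')[60:360,200:600],(400,300)),cv2.resize(cv2.imread('pics/w4.png'),(400,300))]))
E
```

```text
clock: 12.07
eef_pos: [590.6, -70.8, 267.6]
eef_rot: [-1.572, 0.001, -0.781]
wrist_force: [0.8, -0.4, -1.8]
finger_gap: 45.3
clock: 12.9
eef_pos: [584.7, -311.7, 267.4]
eef_rot: [-1.57, 0.001, -0.14]
wrist_force: [1.2, 1.1, -2.9]
finger_gap: 45.2
```

View pics/c4.png

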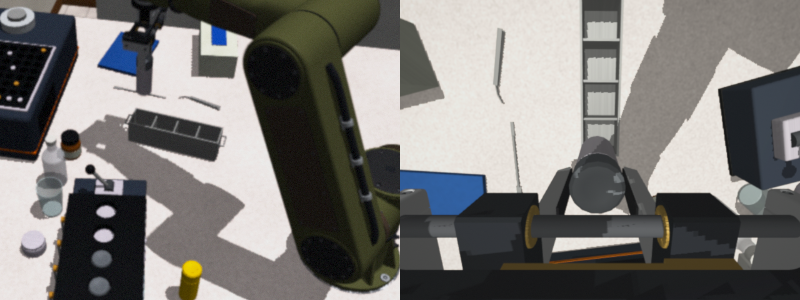

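The can is gripped and in line with the caddy row: wrist view has the can at x≈598 and the row at x≈601. Well 2 now shows white, so it is empty. I lower it into the rear compartment in two stages.

```bash
python3 -c "
from h import *
caddy2(('wrist',))"
python3 -m inch '[[[0,0,0],[0,0.0005,-0.009],0.03],[[0,0,0],[0,0.0005,-0.009],0.03],[[0,0,0],[0,0,-0.009],0.03],[[0,0,0],[0,0,-0.009],0.03],[[0,0,0],[0,0,-0.009],0.03],[[0,0,0],[0,0,-0.009],0.03],[[0,0,0],[0,0,-0.009],0.03],[[0,0,0],[0,0,-0.009],0.03],[[0,0,0],[0,0,0],0.03],[[0,0,0],[0,0,0],0.03]]'
python3 -c "
from h import *
caddy2(('wrist',))"
```

```text
wrist ctr [ 488.  -296.7] ang -8.24 w 70.2 off -5.75 score 163 163
  -99.5 [ 389.5 -282.4]
  -33.2 [ 455.2 -291.9]
  33.2 [ 520.9 -301.4]
  99.5 [ 586.5 -310.9]
clock: 13.88
eef_pos: [584.9, -309.6, 196.0]
eef_rot: [-1.57, 0.001, -0.143]
wrist_force: [-0.5, -0.2, -1.9]
finger_gap: 45.6
wrist ctr [ 491.6 -297.1] ang -8.24 w 70.3 off -15.0 score 109 208
  -99.5 [ 393.1 -282.9]
  -33.2 [ 458.8 -292.4]
  33.2 [ 524.5 -301.9]
  99.5 [ 590.1 -311.4]
```

```bash
python3 -m inch '[[[0,0,0],[0.0005,-0.001,-0.011],0.03],[[0,0,0],[0,0,-0.011],0.03],[[0,0,0],[0,0,-0.011],0.03],[[0,0,0],[0,0,-0.011],0.03],[[0,0,0],[0,0,-0.011],0.03],[[0,0,0],[0,0,-0.011],0.03],[[0,0,0],[0,0,-0.01],0.03],[[0,0,0],[0,0,-0.009],0.03],[[0,0,0],[0,0,-0.008],0.03],[[0,0,0],[0,0,0],0.03]]'
python3 -m inch '[[[0,0,0],[0,0,-0.001],0.03],[[0,0,0],[0,0,-0.001],0.03],[[0,0,0],[0,0,0],0.03],[[0,0,0],[0,0,0],0.06],[[0,0,0],[0,0,0],0.06],[[0,0,0],[0,0,0],0.06],[[0,0,0],[0,0,0],0.08],[[0,0,0],[0,0,0],0.08],[[0,0,0],[0,0,0],0.08],[[0,0,0],[0,0,0],0.08]]'
```

```text
clock: 14.77
eef_pos: [584.9, -310.2, 101.4]
eef_rot: [-1.57, 0.002, -0.143]
wrist_force: [-1.1, -0.1, -3.7]
finger_gap: 45.4
clock: 15.6
eef_pos: [585.5, -310.6, 101.5]
eef_rot: [-1.571, -0.0, -0.143]
wrist_force: [0.8, 0.4, 0.1]
finger_gap: 79.9
```

```bash
python3 -m inch '[[[0,0,0],[0,0,0.0125],0.08],[[0,0,0],[0,0,0.0125],0.08],[[0,0,0],[0,0,0.0125],0.08],[[0,0,0],[0,0,0.0125],0.08],[[0,0,0],[0,0,0.0125],0.08],[[0,0,0],[0,0,0.0125],0.08],[[0,0,0],[0,0,0.0125],0.08],[[0,0,0],[0,0,0.0125],0.08],[[0,0,0],[0,0,0.0125],0],[[0,0,0],[0,0,0.0125],0]]'
for i in 1 2; do python3 -m inch '[[[0,0,-3.675],[0.00005,0.02755,0],0],[[0,0,-3.675],[0.00005,0.02755,0],0],[[0,0,-3.675],[0.00005,0.02755,0],0],[[0,0,-3.675],[0.00005,0.02755,0],0],[[0,0,-3.675],[0.00005,0.02755,0],0],[[0,0,-3.675],[0.00005,0.02755,0],0],[[0,0,-3.675],[0.00005,0.02755,0],0],[[0,0,-3.675],[0.00005,0.02755,0],0],[[0,0,-3.675],[0.00005,0.02755,0],0],[[0,0,-3.675],[0.00005,0.02755,0],0]]'; done
python3 - <<'E'
from h import *
caddy2(('top',))
c=cam('top'); P=cloud(c); m=(P[...,2]>110)&(P[...,2]<140)&(P[...,0]>400)&(P[...,0]<680)&(P[...,1]>-420)&(P[...,1]<-200)
print('cans',m.sum(),P[m].mean(0))
E
```

```text
clock: 16.43
eef_pos: [585.5, -310.6, 227.7]
eef_rot: [-1.571, -0.0, -0.143]
wrist_force: [-0.5, 0.2, -0.1]
finger_gap: 70.0
clock: 17.27
eef_pos: [585.9, -33.8, 227.2]
eef_rot: [-1.571, -0.0, -0.788]
wrist_force: [0.6, 0.2, 0.3]
finger_gap: 3.3
clock: 18.1
eef_pos: [586.4, 241.8, 227.1]
eef_rot: [-1.571, 0.0, -1.429]
wrist_force: [-0.0, 0.5, 0.4]
finger_gap: 0.5
top ctr [ 485.5 -296.4] ang -8.53 w 72.7 off -1.0 score 111 158
  -99.5 [ 387.1 -281.7]
  -33.2 [ 452.7 -291.5]
  33.2 [ 518.4 -301.4]
  99.5 [ 583.9 -311.2]
cans 292 [ 584.82086254 -309.45279461  123.01039105]
```

Cartridge 2 stands in the caddy with its cap at z≈123. Next I press cartridge 3.

```bash
python3 -m inch '[[[0,0,0],[0,-0.001,-0.018],0],[[0,0,0],[0,0,-0.018],0],[[0,0,0],[0,0,-0.018],0],[[0,0,0],[0,0,-0.01],0],[[0,0,0],[0,0,-0.006],0],[[0,0,0],[0,0,-0.003],0],[[0,0,0],[0,0,-0.003],0],[[0,0,0],[0,0,-0.003],0],[[0,0,0],[0,0,-0.003],0],[[0,0,0],[0,0,-0.002],0]]'
python3 -m inch '[[[0,0,0],[0,0,-0.001],0],[[0,0,0],[0,0,0],0],[[0,0,0],[0,0,0],0],[[0,0,0],[0,0,0],0],[[0,0,0],[0,0,0],0],[[0,0,0],[0,0,0],0],[[0,0,0],[0,0,0],0],[[0,0,0],[0,0,0],0],[[0,0,0],[0,0,0],0],[[0,0,0],[0,0,0],0]]'
python3 -m inch '[[[0,0,0],[0,0,0.008],0],[[0,0,0],[0,0,0.008],0],[[0,0,0],[0,0,0.008],0],[[0,0,0],[0,0,0.008],0.094],[[0,0,0],[0,0,0.008],0.094],[[0,0,0],[0,0,0.01],0.094],[[0,0,0],[0,0,0.01],0.094],[[0,0,0],[0,0,0.01],0.094],[[0,0,0],[0,0,0],0.094],[[0,0,0],[0,0,0],0.094]]'
python3 - <<'E'
from h import *
c=cam('side'); P=cloud(c)
m=(P[...,2]>172)&(P[...,2]<190)&(abs(P[...,0]-586)<40)&(abs(P[...,1]-241)<40)
print(m.sum(), P[m].mean(0) if m.any() else 0)
E
```

```text
clock: 19.03
eef_pos: [587.3, 239.5, 144.4]
eef_rot: [-1.568, 0.0, -1.426]
wrist_force: [-1.1, 0.2, 7.6]
finger_gap: 0.3
clock: 19.87
eef_pos: [587.3, 239.5, 143.6]
eef_rot: [-1.568, 0.0, -1.426]
wrist_force: [0.1, 0.1, 6.1]
finger_gap: 0.1
clock: 20.7
eef_pos: [586.7, 239.5, 212.0]
eef_rot: [-1.57, 0.0, -1.426]
wrist_force: [0.9, -0.1, -0.6]
finger_gap: 43.8
314 [585.80062808 243.65986468 179.41304082]
```

Sprung up. I grip and lift it.

```bash
python3 -m inch '[[[0,0,0],[0,0.001,0],0.094],[[0,0,0],[0,0,0],0.094],[[0,0,0],[0,0,0],0.094],[[0,0,0],[0,0,0],0.094],[[0,0,0],[0,0,-0.01],0.094],[[0,0,0],[0,0,-0.01],0.094],[[0,0,0],[0,0,-0.01],0.094],[[0,0,0],[0,0,-0.01],0.094],[[0,0,0],[0,0,-0.01],0.094],[[0,0,0],[0,0,-0.008],0.094]]' 40
python3 -m inch '[[[0,0,0],[0,0,0],0.03],[[0,0,0],[0,0,0],0.03],[[0,0,0],[0,0,0],0.03],[[0,0,0],[0,0,0],0.03],[[0,0,0],[0,0,0],0.03],[[0,0,0],[0,0,0],0.03],[[0,0,0],[0,0,0],0.03],[[0,0,0],[0,0,0],0.03],[[0,0,0],[0,0,0],0.03],[[0,0,0],[0,0,0],0.03]]' 40
python3 -m inch '[[[0,0,0],[0,0,0.0115],0.03],[[0,0,0],[0,0,0.0115],0.03],[[0,0,0],[0,0,0.0115],0.03],[[0,0,0],[0,0,0.0115],0.03],[[0,0,0],[0,0,0.0115],0.03],[[0,0,0],[0,0,0.0115],0.03],[[0,0,0],[0,0,0.0115],0.03],[[0,0,0],[0,0,0.0115],0.03],[[0,0,0],[0,0,0.0115],0.03],[[0,0,0],[0,0,0.0115],0.03]]'
python3 -c "
from h import *
caddy2(('top',))"
```

```text
clock: 21.58
eef_pos: [586.2, 240.3, 151.7]
eef_rot: [-1.572, -0.0, -1.426]
wrist_force: [0.3, -0.4, -0.0]
finger_gap: 94.3
clock: 22.42
eef_pos: [586.6, 240.4, 153.6]
eef_rot: [-1.571, 0.0, -1.426]
wrist_force: [0.2, 0.4, 1.7]
finger_gap: 45.3
clock: 23.25
eef_pos: [586.5, 240.4, 269.6]
eef_rot: [-1.571, 0.0, -1.426]
wrist_force: [-0.4, -0.4, -1.3]
finger_gap: 45.7
top ctr [ 485.5 -296.5] ang -8.09 w 72.0 off 6.0 score 125 167
  -99.5 [ 387.  -282.5]
  -33.2 [ 452.6 -291.8]
  33.2 [ 518.4 -301.2]
  99.5 [ 584.  -310.5]
```

```bash
for i in 1 2; do python3 -m inch '[[[0,0,3.675],[-0.00335,-0.02707,0],0.03],[[0,0,3.675],[-0.00335,-0.02707,0],0.03],[[0,0,3.675],[-0.00335,-0.02707,0],0.03],[[0,0,3.675],[-0.00335,-0.02707,0],0.03],[[0,0,3.675],[-0.00335,-0.02707,0],0.03],[[0,0,3.675],[-0.00335,-0.02707,0],0.03],[[0,0,3.675],[-0.00335,-0.02707,0],0.03],[[0,0,3.675],[-0.00335,-0.02707,0],0.03],[[0,0,3.675],[-0.00335,-0.02707,0],0.03],[[0,0,3.675],[-0.00335,-0.02707,0],0.03]]'; done
python3 - <<'E'
from h import *
caddy2(('wrist',))
c=cam('side'); save(c,'s5.png'); w=cam('wrist'); save(w,'w5.png')
cv2.imwrite('pics/c5.png',np.hstack([cv2.resize(cv2.imread('pics/s5.png')[60:360,200:600],(400,300)),cv2.resize(cv2.imread('pics/w5.png'),(400,300))]))
E
```

```text
clock: 24.13
eef_pos: [552.7, -31.6, 268.6]
eef_rot: [-1.571, 0.0, -0.781]
wrist_force: [1.0, -0.6, -1.9]
finger_gap: 45.3
clock: 24.97
eef_pos: [519.2, -302.3, 268.5]
eef_rot: [-1.571, 0.0, -0.14]
wrist_force: [1.2, 0.3, -1.4]
finger_gap: 45.7
wrist ctr [ 455.4 -292. ] ang -8.19 w 70.2 off 0.0 score 0 427
  -99.5 [ 356.9 -277.8]
  -33.2 [ 422.6 -287.3]
  33.2 [ 488.3 -296.7]
  99.5 [ 553.9 -306.2]
```

View pics/c5.png

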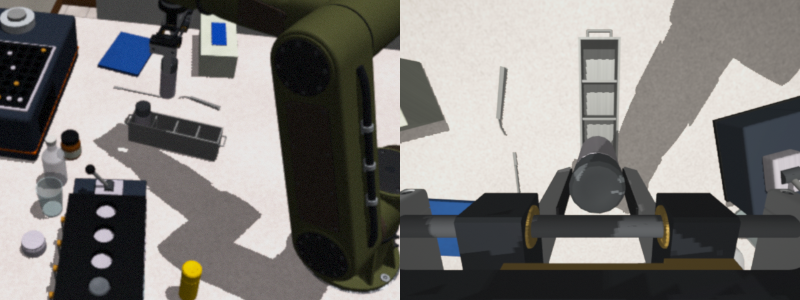

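Cartridge 2 stands in the rear compartment (side view, 143,108), cartridge 3 hangs above the row, and the caddy has not moved. I lower it.

```bash
python3 -m inch '[[[0,0,0],[0,0.001,-0.01],0.03],[[0,0,0],[0,0,-0.01],0.03],[[0,0,0],[0,0,-0.01],0.03],[[0,0,0],[0,0,-0.01],0.03],[[0,0,0],[0,0,-0.01],0.03],[[0,0,0],[0,0,-0.01],0.03],[[0,0,0],[0,0,-0.01],0.03],[[0,0,0],[0,0,-0.01],0.03],[[0,0,0],[0,0,0],0.03],[[0,0,0],[0,0,0],0.03]]'
python3 -m inch '[[[0,0,0],[0,0,-0.011],0.03],[[0,0,0],[0,0,-0.011],0.03],[[0,0,0],[0,0,-0.011],0.03],[[0,0,0],[0,0,-0.011],0.03],[[0,0,0],[0,0,-0.011],0.03],[[0,0,0],[0,0,-0.01],0.03],[[0,0,0],[0,0,-0.01],0.03],[[0,0,0],[0,0,-0.009],0.03],[[0,0,0],[0,0,-0.004],0.03],[[0,0,0],[0,0,0],0.03]]'
```

```text
clock: 25.95
eef_pos: [519.4, -299.9, 188.0]
eef_rot: [-1.57, 0.001, -0.143]
wrist_force: [0.1, -0.6, -1.1]
finger_gap: 45.5
clock: 26.78
eef_pos: [519.2, -299.8, 99.3]
eef_rot: [-1.57, 0.001, -0.143]
wrist_force: [0.3, 0.4, -1.7]
finger_gap: 45.5
```

```bash
python3 -m inch '[[[0,0,0],[0,0,-0.001],0.03],[[0,0,0],[0,0,0],0.03],[[0,0,0],[0,0,0],0.03],[[0,0,0],[0,0,0],0.06],[[0,0,0],[0,0,0],0.06],[[0,0,0],[0,0,0],0.06],[[0,0,0],[0,0,0],0.08],[[0,0,0],[0,0,0],0.08],[[0,0,0],[0,0,0],0.08],[[0,0,0],[0,0,0],0.08]]'
```

```text
clock: 27.62
eef_pos: [519.5, -300.0, 99.5]
eef_rot: [-1.571, -0.0, -0.143]
wrist_force: [0.2, -0.1, 0.0]
finger_gap: 79.3
```

```bash
python3 -m inch '[[[0,0,0],[0,0,0.0127],0.08],[[0,0,0],[0,0,0.0127],0.08],[[0,0,0],[0,0,0.0127],0.08],[[0,0,0],[0,0,0.0127],0.08],[[0,0,0],[0,0,0.0127],0.08],[[0,0,0],[0,0,0.0127],0.08],[[0,0,0],[0,0,0.0127],0.08],[[0,0,0],[0,0,0.0127],0.08],[[0,0,0],[0,0,0.0127],0],[[0,0,0],[0,0,0.0127],0]]'
for i in 1 2; do python3 -m inch '[[[0,0,-3.675],[0.00285,0.0305,0],0],[[0,0,-3.675],[0.00285,0.0305,0],0],[[0,0,-3.675],[0.00285,0.0305,0],0],[[0,0,-3.675],[0.00285,0.0305,0],0],[[0,0,-3.675],[0.00285,0.0305,0],0],[[0,0,-3.675],[0.00285,0.0305,0],0],[[0,0,-3.675],[0.00285,0.0305,0],0],[[0,0,-3.675],[0.00285,0.0305,0],0],[[0,0,-3.675],[0.00285,0.0305,0],0],[[0,0,-3.675],[0.00285,0.0305,0],0]]'; done
python3 - <<'E'
from h import *
caddy2(('top',))
c=cam('top'); P=cloud(c); m=((P[...,2]>110)&(P[...,2]<140)&(P[...,0]>380)&(P[...,0]<680)&(P[...,1]>-420)&(P[...,1]<-200)).astype(np.uint8)
n,l,s,_=cv2.connectedComponentsWithStats(m)
for i in range(1,n):
    if s[i,4]>60: print(s[i,4],P[l==i].mean(0))
E
```

```text
clock: 28.45
eef_pos: [519.6, -300.1, 228.9]
eef_rot: [-1.572, -0.002, -0.143]
wrist_force: [0.7, 0.1, 0.9]
finger_gap: 69.8
clock: 29.28
eef_pos: [548.1, 6.5, 228.2]
eef_rot: [-1.57, -0.001, -0.788]
wrist_force: [0.9, -0.1, -0.3]
finger_gap: 3.4
clock: 30.12
eef_pos: [576.5, 311.6, 228.4]
eef_rot: [-1.569, 0.001, -1.429]
wrist_force: [0.8, -0.6, 0.2]
finger_gap: 0.6
top ctr [ 485.7 -296. ] ang -8.19 w 71.9 off 6.25 score 113 193
  -99.5 [ 387.3 -281.8]
  -33.2 [ 452.9 -291.3]
  33.2 [ 518.6 -300.7]
  99.5 [ 584.2 -310.2]
288 [ 584.8496423  -309.71341131  123.5924121 ]
293 [ 518.87078707 -298.35252826  123.35223625]
```

Both cans stand with caps at z≈123.5. Next is cartridge 4: press, let go and check.

```bash
python3 -m inch '[[[0,0,0],[0,-0.001,-0.019],0],[[0,0,0],[0,0,-0.018],0],[[0,0,0],[0,0,-0.018],0],[[0,0,0],[0,0,-0.01],0],[[0,0,0],[0,0,-0.006],0],[[0,0,0],[0,0,-0.003],0],[[0,0,0],[0,0,-0.003],0],[[0,0,0],[0,0,-0.003],0],[[0,0,0],[0,0,-0.003],0],[[0,0,0],[0,0,-0.002],0]]'
python3 -m inch '[[[0,0,0],[0,0,-0.001],0],[[0,0,0],[0,0,0],0],[[0,0,0],[0,0,0],0],[[0,0,0],[0,0,0],0],[[0,0,0],[0,0,0],0],[[0,0,0],[0,0,0],0],[[0,0,0],[0,0,0],0],[[0,0,0],[0,0,0],0],[[0,0,0],[0,0,0],0],[[0,0,0],[0,0,0],0]]'
python3 -m inch '[[[0,0,0],[0,0,0.008],0],[[0,0,0],[0,0,0.008],0],[[0,0,0],[0,0,0.008],0],[[0,0,0],[0,0,0.008],0.094],[[0,0,0],[0,0,0.008],0.094],[[0,0,0],[0,0,0.01],0.094],[[0,0,0],[0,0,0.01],0.094],[[0,0,0],[0,0,0.01],0.094],[[0,0,0],[0,0,0],0.094],[[0,0,0],[0,0,0],0.094]]'
python3 - <<'E'
from h import *
c=cam('side'); P=cloud(c)
m=(P[...,2]>172)&(P[...,2]<190)&(abs(P[...,0]-577)<40)&(abs(P[...,1]-311)<40)
print(m.sum(), P[m].mean(0) if m.any() else 0)
E
```

```text
clock: 31.05
eef_pos: [577.3, 309.2, 143.7]
eef_rot: [-1.568, 0.001, -1.426]
wrist_force: [-1.4, -0.8, 7.8]
finger_gap: 0.6
clock: 31.88
eef_pos: [577.3, 309.2, 142.8]
eef_rot: [-1.568, 0.001, -1.426]
wrist_force: [-1.4, 0.2, 6.2]
finger_gap: -0.0
clock: 32.72
eef_pos: [576.7, 309.1, 211.0]
eef_rot: [-1.57, 0.0, -1.426]
wrist_force: [0.4, -0.6, 0.9]
finger_gap: 43.7
344 [576.05912526 312.86887862 179.59329993]
```

```bash
python3 -m inch '[[[0,0,0],[0,0.001,0],0.094],[[0,0,0],[0,0,0],0.094],[[0,0,0],[0,0,0],0.094],[[0,0,0],[0,0,0],0.094],[[0,0,0],[0,0,-0.01],0.094],[[0,0,0],[0,0,-0.01],0.094],[[0,0,0],[0,0,-0.01],0.094],[[0,0,0],[0,0,-0.01],0.094],[[0,0,0],[0,0,-0.01],0.094],[[0,0,0],[0,0,-0.007],0.094]]' 40
python3 -m inch '[[[0,0,0],[0,0,0],0.03],[[0,0,0],[0,0,0],0.03],[[0,0,0],[0,0,0],0.03],[[0,0,0],[0,0,0],0.03],[[0,0,0],[0,0,0],0.03],[[0,0,0],[0,0,0],0.03],[[0,0,0],[0,0,0],0.03],[[0,0,0],[0,0,0],0.03],[[0,0,0],[0,0,0],0.03],[[0,0,0],[0,0,0],0.03]]' 40
python3 -m inch '[[[0,0,0],[0,0,0.0115],0.03],[[0,0,0],[0,0,0.0115],0.03],[[0,0,0],[0,0,0.0115],0.03],[[0,0,0],[0,0,0.0115],0.03],[[0,0,0],[0,0,0.0115],0.03],[[0,0,0],[0,0,0.0115],0.03],[[0,0,0],[0,0,0.0115],0.03],[[0,0,0],[0,0,0.0115],0.03],[[0,0,0],[0,0,0.0115],0.03],[[0,0,0],[0,0,0.0115],0.03]]'
python3 -c "
from h import *
caddy2(('top',))"
```

```text
clock: 33.6
eef_pos: [576.2, 309.8, 151.6]
eef_rot: [-1.572, -0.0, -1.426]
wrist_force: [0.2, -0.4, 0.8]
finger_gap: 94.3
clock: 34.43
eef_pos: [576.6, 310.0, 153.6]
eef_rot: [-1.571, 0.0, -1.426]
wrist_force: [0.7, 0.1, 0.6]
finger_gap: 45.3
clock: 35.27
eef_pos: [576.5, 310.0, 269.6]
eef_rot: [-1.571, 0.0, -1.426]
wrist_force: [0.0, 0.2, -2.7]
finger_gap: 45.1
top ctr [ 485.9 -296.3] ang -8.38 w 72.6 off -0.5 score 116 191
  -99.5 [ 387.4 -281.8]
  -33.2 [ 453.  -291.5]
  33.2 [ 518.7 -301.2]
  99.5 [ 584.3 -310.8]
```

```bash
for i in 1 2; do python3 -m inch '[[[0,0,3.675],[-0.00614,-0.03,0],0.03],[[0,0,3.675],[-0.00614,-0.03,0],0.03],[[0,0,3.675],[-0.00614,-0.03,0],0.03],[[0,0,3.675],[-0.00614,-0.03,0],0.03],[[0,0,3.675],[-0.00614,-0.03,0],0.03],[[0,0,3.675],[-0.00614,-0.03,0],0.03],[[0,0,3.675],[-0.00614,-0.03,0],0.03],[[0,0,3.675],[-0.00614,-0.03,0],0.03],[[0,0,3.675],[-0.00614,-0.03,0],0.03],[[0,0,3.675],[-0.00614,-0.03,0],0.03]]'; done
python3 - <<'E'
from h import *
c=cam('side'); save(c,'s6.png'); w=cam('wrist'); save(w,'w6.png')
cv2.imwrite('pics/c6.png',np.hstack([cv2.resize(cv2.imread('pics/s6.png')[60:360,200:600],(400,300)),cv2.resize(cv2.imread('pics/w6.png'),(400,300))]))
E
```

```text
clock: 36.15
eef_pos: [514.6, 8.7, 268.6]
eef_rot: [-1.571, -0.0, -0.781]
wrist_force: [1.2, -0.5, -1.6]
finger_gap: 45.4
clock: 36.98
eef_pos: [453.2, -291.5, 268.7]
eef_rot: [-1.571, -0.0, -0.14]
wrist_force: [0.5, -0.2, -1.4]
finger_gap: 45.2
```

View pics/c6.png

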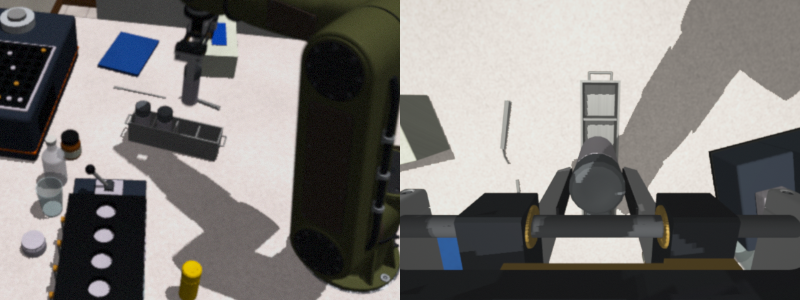

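Two cans stand in the caddy (side view, 143,107 and 166,114). The third is aligned above the next compartment and all wells are white. I lower it.

```bash
python3 -m inch '[[[0,0,0],[0,0,-0.01],0.03],[[0,0,0],[0,0,-0.01],0.03],[[0,0,0],[0,0,-0.01],0.03],[[0,0,0],[0,0,-0.01],0.03],[[0,0,0],[0,0,-0.01],0.03],[[0,0,0],[0,0,-0.01],0.03],[[0,0,0],[0,0,-0.01],0.03],[[0,0,0],[0,0,-0.01],0.03],[[0,0,0],[0,0,0],0.03],[[0,0,0],[0,0,0],0.03]]'
python3 -m inch '[[[0,0,0],[0,0,-0.011],0.03],[[0,0,0],[0,0,-0.011],0.03],[[0,0,0],[0,0,-0.011],0.03],[[0,0,0],[0,0,-0.011],0.03],[[0,0,0],[0,0,-0.011],0.03],[[0,0,0],[0,0,-0.01],0.03],[[0,0,0],[0,0,-0.01],0.03],[[0,0,0],[0,0,-0.009],0.03],[[0,0,0],[0,0,-0.004],0.03],[[0,0,0],[0,0,0],0.03]]'
```

```text
clock: 37.92
eef_pos: [453.6, -289.9, 188.0]
eef_rot: [-1.57, 0.001, -0.143]
wrist_force: [0.6, 0.1, -1.3]
finger_gap: 45.6
clock: 38.75
eef_pos: [453.4, -289.8, 99.4]
eef_rot: [-1.57, 0.001, -0.143]
wrist_force: [-0.1, 0.4, -1.6]
finger_gap: 45.7
```

Release, lift, and move back toward the start so the view is clear.

```bash
python3 -m inch '[[[0,0,0],[0,0,-0.001],0.03],[[0,0,0],[0,0,0],0.03],[[0,0,0],[0,0,0],0.03],[[0,0,0],[0,0,0],0.06],[[0,0,0],[0,0,0],0.06],[[0,0,0],[0,0,0],0.06],[[0,0,0],[0,0,0],0.08],[[0,0,0],[0,0,0],0.08],[[0,0,0],[0,0,0],0.08],[[0,0,0],[0,0,0],0.08]]'
python3 -m inch '[[[0,0,0],[0,0,0.015],0.08],[[0,0,0],[0,0,0.015],0.08],[[0,0,0],[0,0,0.015],0.08],[[0,0,0],[0,0,0.015],0.08],[[0,0,0],[0,0,0.015],0.08],[[0,0,0],[0,0,0.015],0.08],[[0,0,0],[0,0,0.015],0.08],[[0,0,0],[0,0,0.015],0.08],[[0,0,0],[0,0,0.015],0.08],[[0,0,0],[0,0,0.015],0.08]]'
python3 -m inch '[[[0,0,0],[0,0.025,0],0.08],[[0,0,0],[0,0.025,0],0.08],[[0,0,0],[0,0.025,0],0.08],[[0,0,0],[0,0.025,0],0.08],[[0,0,0],[0,0.025,0],0.08],[[0,0,0],[0,0.025,0],0.08],[[0,0,0],[0,0.025,0],0.08],[[0,0,0],[0,0.025,0],0.08],[[0,0,0],[0,0.025,0],0.08],[[0,0,0],[0,0.025,0],0.08]]'
python3 - <<'E'
from h import *
c=cam('top'); P=cloud(c); save(c,'t7.png'); s=cam('side'); save(s,'s7.png')
m=((P[...,2]>110)&(P[...,2]<140)&(P[...,0]>380)&(P[...,0]<680)&(P[...,1]>-420)&(P[...,1]<-200)).astype(np.uint8)
n,l,st,_=cv2.connectedComponentsWithStats(m)
for i in range(1,n):
    if st[i,4]>60: print(st[i,4],P[l==i].mean(0))
caddy2(('top',))
cv2.imwrite('pics/c7.png',np.hstack([cv2.resize(cv2.imread('pics/t7.png'),(400,300)),cv2.resize(cv2.imread('pics/s7.png'),(400,300))]))
E
```

```text
clock: 39.58
eef_pos: [453.7, -290.0, 99.5]
eef_rot: [-1.571, 0.0, -0.143]
wrist_force: [0.5, 0.2, -1.3]
finger_gap: 79.5
clock: 40.42
eef_pos: [453.7, -289.9, 250.2]
eef_rot: [-1.571, -0.0, -0.143]
wrist_force: [0.1, 0.4, 0.1]
finger_gap: 80.1
clock: 41.25
eef_pos: [453.5, -38.8, 249.6]
eef_rot: [-1.571, -0.0, -0.143]
wrist_force: [1.0, 0.1, 0.0]
finger_gap: 79.9
290 [ 584.65114845 -309.54644091  123.52285952]
293 [ 518.82455229 -298.29042948  123.56444829]
293 [ 453.8981591  -288.47987202  123.23300845]
top ctr [ 486.9 -296.7] ang -8.1 w 72.2 off -0.5 score 117 227
  -99.5 [ 388.3 -282.7]
  -33.2 [ 454. -292.]
  33.2 [ 519.7 -301.4]
  99.5 [ 585.4 -310.7]
```

View pics/c7.png

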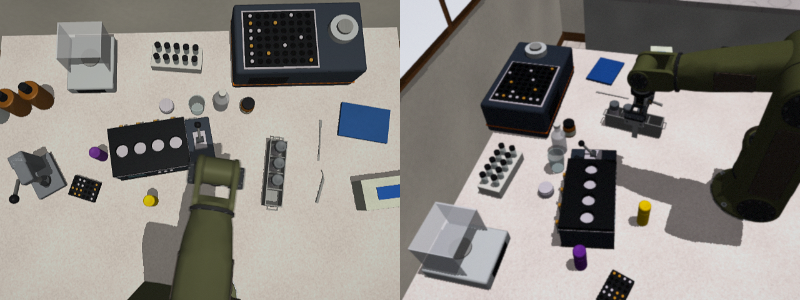

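The caddy holds three cans, caps up (top view, 279,145 / 278,163 / 277,184). All four wells are white and empty, the bystanders are where they were, and the gripper is clear. One check on the valve angle, then I hand in.

```bash
python3 - <<'E'
from h import *
c=cam('top'); P=cloud(c)
m=(P[...,2]>172)&(P[...,2]<215)&(P[...,0]>560)&(P[...,0]<720)&(P[...,1]>-40)&(P[...,1]<60)
print(m.sum(),P[m].mean(0).round(1) if m.any() else 0)
if m.sum()>20 and P[m][:,0].mean()>655: ticket.sign_off(); print('signed')
E
```

```text
98 [661.5  13.8 191.1]
the job is handed in; nothing more can be done
signed
```

The job is handed in, with no verdict reported. The gas valve is shut to the rear, and the cartridges from wells 2, 3 and 4 stand upright, one to a compartment, in the caddy. Well 1 was empty at the start.

**What the last checks showed:**
- **Valve:** the push ended against its stop at about 50 N. At the end the ball lay 82 mm behind its starting position. Full travel is about 90 mm, so I take it as shut, but I did not read the angle itself.
- **Cartridges:** all three caps are at z ≈ 123.5 mm, which fits an underside resting on the caddy floor. Each is within about 4 mm of its compartment centre.
- **Caddy:** it measured in the same place, within about 1–2 mm, each time I looked, so it does not seem to have been knocked. I did not measure its level directly, but the caps are at equal height.
- **Bystanders:** in the last pictures they look unmoved; I did not measure them.
- **Gripper:** it is open and clear, with no force on the wrist. I saw no grip slip at any reading.

**What disagreed:** two of the caddy fits were wrong, one from the side camera with the arm in the way and one from the wrist camera at close range. I ignored both and used the top camera.

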